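Fit the spacer, drop the kickstand, hold the frame upright

ROBOT

A 6-joint arm with a two-finger parallel gripper is mounted at the origin on the work surface. World frame = base frame: x ahead of the robot, y to its left, z up, the work surface at z = 0. Lengths are in m, angles in degrees, forces in N, time in s.
With the tool pointing down it reaches from about 0.375 to 0.9 m from the base axis. Payload 3.1 kg.
Tool frame: the origin (TCP) lies midway between the tips of the shut fingers; the grasp point (between the pads) lies 19 mm behind it; z points along the fingers, y is the line along which they close (so a half turn about z gives the same grasp; the last joint's range is limited). The gripper opens to 87 mm and grips with 3 to 60 N. Pads are 19 mm wide; open, the fingers measure 117 mm over their backs; the gripper's body (75 mm by 190 mm) begins 51 mm behind the grasp point.
Start: joints at [-10.227, 30.224, 82.088, -0, 67.689, -10.227], TCP at [0.625, 0, 0.223] pointing down, gripper open.
Joint ranges: [-176.69, 176.69], [-43.24, 126.21], [12.49, 139.97], [-82, 262], [0, 151.66], [-163.58, 163.58]. Speed limits (degrees/s): [159.86, 159.86, 180, 180, 180, 180].

INTERFACE

Orientations are given as a 3x3 rotation matrix whose columns are the frame's x, y, z axes.
In Python, from rig import read_state, capture, camera_info, hand_in gives the robot as it stands.
- The arm moves only by the tool drive_tool, never from a script. Its argument "motion" is a list of rows, each a list of 2 entries, a list of its own where there are three numbers: the shift along the tool's x, y, z in mm, then the turn, a rotation vector about the tool's x, y, z in rad. A call has 1 to 5 rows; each row shifts and turns the commanded pose from where the row before left it, along the tool's axes as they then stand; what a row does not reach is not made up. A row lasts 1/10 s, in which the tool goes at most 50 mm and 8.59 degrees, less where a joint would pass 70% of its speed; a pose out of reach is approached as far as the arm can. A call is refused whole if a number of a shift passes 50 or a number of a turn 0.15, either way. A call with a gripper value outside its range is refused whole. "gripper" is the opening, from 0 (shut) to 1 (fully open), set as the call begins (left out, the last holds). The fingers move at their own pace and stop on an object; the grip force is fixed at half the most. Time passes only in rows, so rows that do not move let the fingers close. It gives the time, the measured TCP pose, the force, the opening and the grip force at its end, in the units of the state.
- read_state(): the state, without advancing time (a new reading comes with each control period).
- capture(name): name is "scene" or "side" or "wrist"; returns the picture (384x512x3 uint8, red, green, blue); there is no depth.
- camera_info(name): a dict with "fovy" (degrees; the focal length in pixels is half the picture's height over the tangent of half this angle, whatever the lens; pixels are square), "cx", "cy" (the principal point, pixels), "xyz" and "orientation" of the camera in the world; the wrist camera has in their place "T_tool_cam" (4x4, takes a point from camera to tool coordinates, whose origin is the TCP and whose axes are the flange's). Camera axes: x right, y down, z forward; pixel columns grow to the right and rows downward; lengths in m; the calibration is good to about 2 mm. A picture is of the moment at which its call begins: read the wrist's pose just before it. camera_info takes no time and is no camera call.
- hand_in(): hands the job in; it is judged then, once.
The state is a dict: "time_s": time; "joint_positions": joint angles; "qvel": joint speeds; "tau": joint torques, N m; "position": TCP position; "tcp_rot": TCP orientation; "force": force on the tool from outside, world axes, zero at the start; "moment": the same for the moment, N m; "opening": opening from 0.0 (shut) to 1.0 (fully open); "grasp_force": force on a finger pad.
Only numpy, scipy, OpenCV 4.12 (cv2) and the standard library are available. Lean on these libraries where they do the work, as an engineer would, in place of code of your own. Each camera call takes 0.05 s, during which the arm holds its last target. There are 200 camera calls.

TASK

Pick the one spacer sleeve whose bore just fits the stub on top of the leaning frame's seat tube and slide it down until it sits on the shoulder, then flip the kickstand down past its over-centre point so that it stays fully down. After that take the frame by its top tube, bring it upright and finish while still holding it upright in the gripper, as it falls back if let go; leave the other sleeves and everything else on the bench where they are.

Things in the scene. Friction and masses are not known exactly. Their poses are not given: they have to be found in the camera images.
- sleeve_m: the sleeve that fits: plain steel ring, outer diameter 41 mm, bore 27 mm, 30 mm high, 55 to 95 g, standing on the bench. It differs from its two look-alikes (same wall and height) only in diameter. Origin: centre of its underside, z along its bore.
- frame_hinge (a point): foot of the frame, a short bicycle-frame stub of 22-32 mm aluminium tube, 210 mm long, 190 mm tall, hinged at its foot in a steel cradle fixed to the bench. Point on the hinge axis, 35 mm over the bench, mid length. y: along the hinge axis, from seat tube (y = -85 mm) to kickstand end (+100 mm); z: up the frame, vertical when upright; x: normal to it, to the kickstand's side, roughly away from the robot.
- hub (a point): centre of the steel hub disc, 72 mm across, on the frame's -x side, 48 mm up from the hinge axis; it reaches from 12 to 58 mm off the frame's middle plane.
- frame (a joint): the frame's lean about its hinge: 0 = upright, positive = leaning to the frame's -x side (roughly towards the robot). At the start it rests on its stop at 0.22 rad; another stop is at -0.04 rad, just past upright. The hub's weight always pulls it back to 0.22: let go, it falls. About 2 to 5 N at the top tube lifts and holds it.
- seat (a point): centre of the upper face of the shoulder (36 mm across) round the foot of the stub, where a sleeve's underside comes to sit. 108 mm up the frame from the hinge axis, axes as the frame's.
- stub_top (a point): centre of the top of the stub: a steel pin 24 mm in diameter, 47 mm long above the shoulder, its last 8 mm tapering to 12 mm. It leans with the frame. The frame's x sides of a sleeve on the stub are free; the nearest tube is 35 mm away on the +y side, 19 mm or more below the stub's top.
- top_tube (a point): middle of the level part of the frame's top tube, on the tube's centre line: round tube 22 mm in diameter, running along the frame's y axis for 50 mm one way (-y) and 45 mm the other (+y), 125 mm up the frame from the hinge axis, nothing above it. Axes as the frame's.
- kickstand (a joint): the kickstand's angle: 0 = stowed (leg sticking out past the frame's end along +y, 0.12 rad above level), grows as the leg swings down, 1.72 = fully down on its stop, foot just over the bench. A spring pushes it back to stowed below about 0.7 rad and snaps it down beyond that; pressing the foot down takes 1 to 2 N.
- kick_pivot (a point): the kickstand's pivot: 100 mm along the frame's +y from frame_hinge, 70 mm up, 20 mm to its +x side; the pivot axis is along the frame's x.
- kick_foot (a point): centre of the kickstand's foot: grey rubber pad 30 mm wide (along the frame's x), 20 mm along the leg, 12 mm thick, 91 mm from the pivot along the leg and 24 mm further to the frame's +x side; the leg is a 12 mm round bar. Stowed, the space above and beside the foot is free.
- sleeve_s: smallest sleeve: plain steel ring, outer diameter 34 mm, bore 20 mm, 30 mm high, standing on the bench; too tight for the stub. Origin: centre of its underside, z up.
- sleeve_l: largest sleeve: plain steel ring, outer diameter 48 mm, bore 34 mm, 30 mm high, standing on the bench; far too loose on the stub. Origin: centre of its underside.
- wrench: steel wrench lying on the bench, bystander. Origin: on the bench under its middle.
- o_ring: grey rubber ring, 44 mm across, 6 mm thick, flat on the bench among the sleeves, bystander. Origin: centre of its underside.
- oil: white bottle, 44 mm across, 110 mm tall, bystander. Origin: centre of its underside.
- plug: grey plastic plug, 28 mm across, 34 mm tall, bystander. Origin: centre of its underside.
- driver: screwdriver lying on the bench, bystander. Origin: on the bench under its middle.
- cup: small steel parts bowl, 70 mm across, 50 mm high, bystander. Origin: centre of its underside.
- bolt: steel bolt standing on its 22 mm head, 35 mm tall, bystander. Origin: centre of its underside.
Not all that is in view belongs to the job. Leave any black look-alike of the sleeve_m alone.

How it is judged:
By the outcome, as a careful person would: the job done as asked, in the order asked, and still so for the second after the job is handed in, while the arm keeps its last pose, push and grip.
It also fails if it takes over 54 s, if anything falls off the work surface, if the arm or the gripper's body presses on something with over 40 N, if the wrist force passes 120 N, or if a joint passes its speed limit or range.

## Working session

There is one attempt and no reset: what is moved stays moved. The work goes in short steps, Python scripts to look and compute and a tool call to move; the robot and the scene stay as the last step left them, time stands still between calls to the robot, and variables do not carry over. Pictures are saved under pics/ and viewed, at most 10 in all, crops included, and the job is handed in when it is done.

Besides the shell and the picture viewer there is one more tool, called after "Request:" as a command line: name --argument value ..., lists and objects as JSON in quotes. drive_tool: Moves the arm, as the interface text tells. Its arguments: {"type":"object","properties":{"motion":{"type":"array","items":{"type":"array"}},"gripper":{"type":"number"}},"required":["motion"]}

```bash
mkdir -p pics; python3 - <<'E'
from rig import *
import cv2,numpy as np
s=read_state();print(s)
for n in("scene","side","wrist"):
    print(n,camera_info(n))
    cv2.imwrite(f"pics/{n}0.png",cv2.resize(capture(n)[:,:,::-1],(800,600),interpolation=cv2.INTER_CUBIC))
E
```

```text
{'time_s': 0.0, 'joint_positions': array([-1.02296158e+01,  3.02782659e+01,  8.21562524e+01, -5.93675192e-04,
        6.76894879e+01, -1.02294748e+01]), 'qvel': array([ 0.10945306,  0.01476246, -0.05209528, -0.10583595, -0.00864306,
        0.00067338]), 'tau': array([-5.45745443e-04, -4.40045428e+01, -1.76593530e+01,  6.32597599e-02,
        5.83207863e-02, -1.53719384e-04]), 'position': array([6.24266635e-01, 1.33535216e-04, 2.21579891e-01]), 'tcp_rot': array([[-1.08326639e-06,  9.99997728e-01, -2.13161351e-03],
       [ 9.99999930e-01,  1.88248634e-06,  3.74934641e-04],
       [ 3.74937801e-04, -2.13161296e-03, -9.99997658e-01]]), 'force': array([ 0.28911024, -0.01373405, -0.07057652]), 'moment': array([ 0.03566195,  0.00711405, -0.02925539]), 'grasp_force': 0.0, 'opening': 0.9999454699485437}
scene {'fovy': 53.5559172714175, 'cx': 257.30699919387223, 'cy': 186.99161574656773, 'xyz': array([1.34865719, 0.1898048 , 0.67895509]), 'orientation': array([[-0.25546982,  0.53669254, -0.80417429],
       [ 0.96673101,  0.13070643, -0.21987948],
       [-0.01289693, -0.83359279, -0.55222887]])}
side {'fovy': 54.65843605355226, 'cx': 257.0254505334991, 'cy': 189.9208152934063, 'xyz': array([ 0.0586296 , -0.64851059,  0.74349002]), 'orientation': array([[ 0.80971829, -0.33322832,  0.4830271 ],
       [-0.58655321, -0.48435679,  0.64911773],
       [ 0.01765305, -0.80892359, -0.58764869]])}
wrist {'fovy': 63.81538748817788, 'cx': 254.56900140133004, 'cy': 189.89638797423083, 'T_tool_cam': array([[-8.57982368e-04, -9.55136504e-01, -2.96164690e-01,
         8.16877619e-02],
       [ 9.99999536e-01, -6.90041771e-04, -6.71578660e-04,
         4.60414903e-04],
       [ 4.37083287e-04, -2.96165129e-01,  9.55136653e-01,
        -1.61127483e-01],
       [ 0.00000000e+00,  0.00000000e+00,  0.00000000e+00,
         1.00000000e+00]])}
```

View pics/scene0.png

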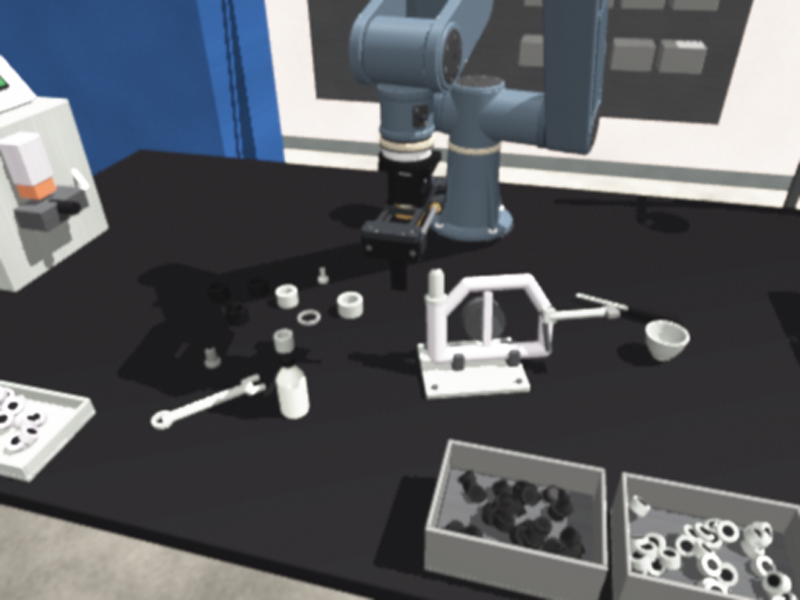

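View pics/side0.png

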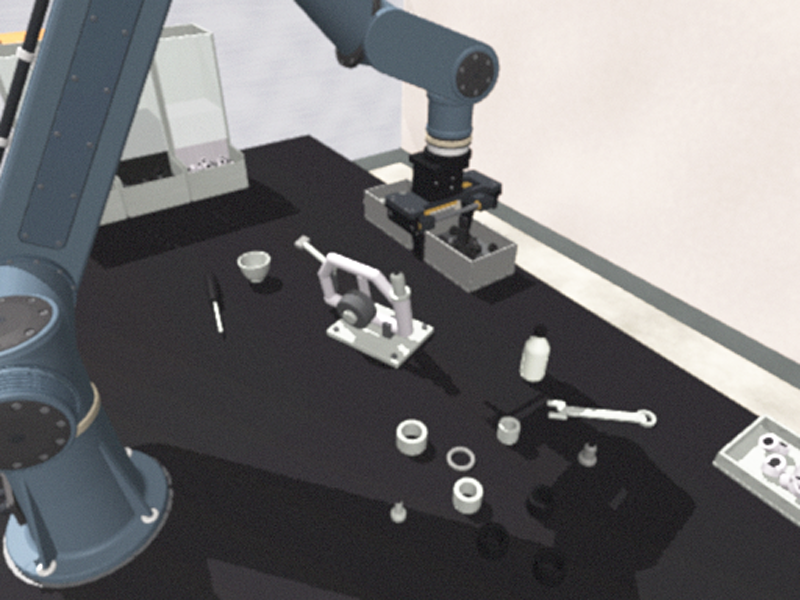

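View pics/wrist0.png

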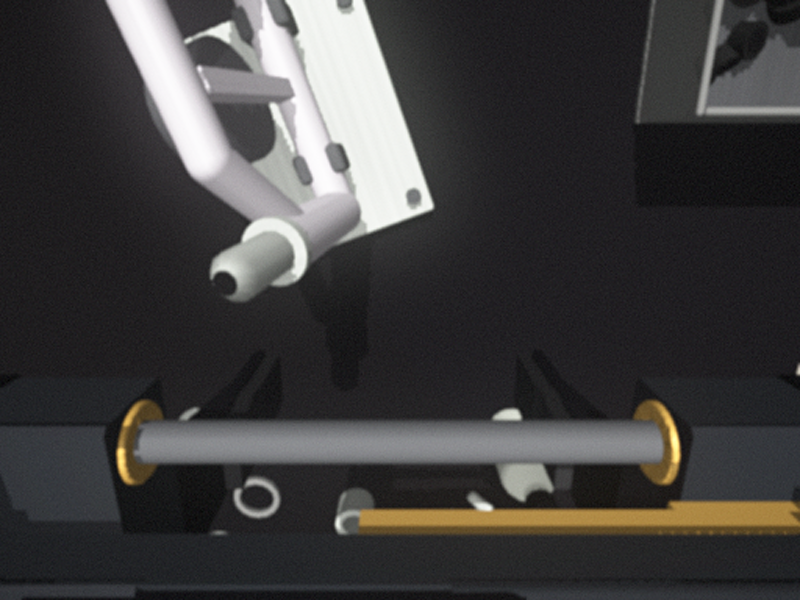

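```bash
cat > h.py <<'E'
from rig import *
import cv2,numpy as np
from scipy.spatial.transform import Rotation as R
def ray(n,uv,st=None,k=1.5625):
    c=camera_info(n);f=192/np.tan(np.radians(c['fovy']/2))
    u,v=np.array(uv)/k
    d=np.array([(u-c['cx'])/f,(v-c['cy'])/f,1])
    if n=='wrist':
        T=c['T_tool_cam'];s=st or read_state()
        return s['position']+s['tcp_rot']@T[:3,3], s['tcp_rot']@T[:3,:3]@d
    return c['xyz'],c['orientation']@d
def proj(n,p,st=None,k=1.5625):
    c=camera_info(n);f=192/np.tan(np.radians(c['fovy']/2))
    if n=='wrist':
        T=c['T_tool_cam'];s=st or read_state()
        o=s['position']+s['tcp_rot']@T[:3,3];M=s['tcp_rot']@T[:3,:3]
    else:o,M=c['xyz'],c['orientation']
    q=M.T@(np.asarray(p)-o);return k*np.array([c['cx']+f*q[0]/q[2],c['cy']+f*q[1]/q[2]])
def plane(n,uv,z,st=None):
    o,d=ray(n,uv,st);return o+d*(z-o[2])/d[2]
def tri(*nr):
    A=np.zeros((3,3));b=np.zeros(3);L=[]
    for n,uv in nr:
        o,d=ray(n,uv);d=d/np.linalg.norm(d);P=np.eye(3)-np.outer(d,d);A+=P;b+=P@o;L.append((o,P))
    x=np.linalg.solve(A,b);return x,max(np.linalg.norm(P@(x-o)) for o,P in L)
E
python3 - <<'E'
from h import *
np.set_printoptions(precision=4,suppress=True)
print('stubtop',*tri(('scene',(436,271)),('side',(398,275)),('wrist',(225,283))))
print('foot',*tri(('scene',(613,312)),('side',(303,243))))
print('tt bend',*tri(('scene',(468,281)),('side',(378,270)),('wrist',(208,165))))
print('tt bend+',*tri(('scene',(531,281)),('side',(329,260))))
for nm,a,b in (('A',(287,296),(467,495)),('B',(350,305),(411,437)),('C',(284,341),(508,430))):
    print(nm,tri(('scene',a),('side',b)))
# silhouettes widths, side
import cv2
im=cv2.imread('pics/side0.png',0)
for nm,(x,y) in dict(A=(467,495),B=(411,437),C=(508,430)).items():
    print(nm,plane('side',(x,y),.015))
    w=im[y-30:y+30,x-35:x+35];_,l,st,c=cv2.connectedComponentsWithStats((w>90).astype('uint8'));i=1+st[1:,4].argmax()
    l0,wd=st[i,0]+x-35,st[i,2]
    print(st[i],1e3*np.linalg.norm(plane('side',(l0,y),.015)-plane('side',(l0+wd,y),.015)))
a=cv2.imread('pics/side0.png')[360:600,340:640];b=cv2.imread('pics/scene0.png')[230:400,180:400]
o=np.zeros((600,800,3),'uint8');o[:480,:600]=0
a=cv2.resize(a,None,fx=1.6,fy=1.6);o[:a.shape[0],:a.shape[1]]=a
b=cv2.resize(b,None,fx=1.3,fy=1.3);o[384-5:379+min(221,221),:b.shape[1]]=b[:221]
cv2.imwrite('pics/c.png',o)
E
```

```text
stubtop [0.5514 0.0272 0.1822] 0.0018900897414724463
foot [0.513  0.3108 0.121 ] 0.0009012198703295471
tt bend [0.5441 0.0774 0.1671] 0.0031324841134406354
tt bend+ [0.5004 0.1775 0.1528] 5.9820619938940975e-05
A (array([ 0.4485, -0.2959,  0.0143]), np.float64(0.0007831016282757503))
B (array([ 0.4467, -0.1622,  0.0134]), np.float64(0.0011961527739788678))
C (array([ 0.5848, -0.2413,  0.0138]), np.float64(0.0007190760696287865))
A [ 0.4478 -0.2955  0.015 ]
[ 20  11  32  38 943] 46.712331567117786
B [ 0.4454 -0.1622  0.015 ]
[ 20  12  32  37 963] 51.33614305988721
C [ 0.5836 -0.2413  0.015 ]
[ 24  16  24  29 553] 39.287609395026735
```

View pics/c.png

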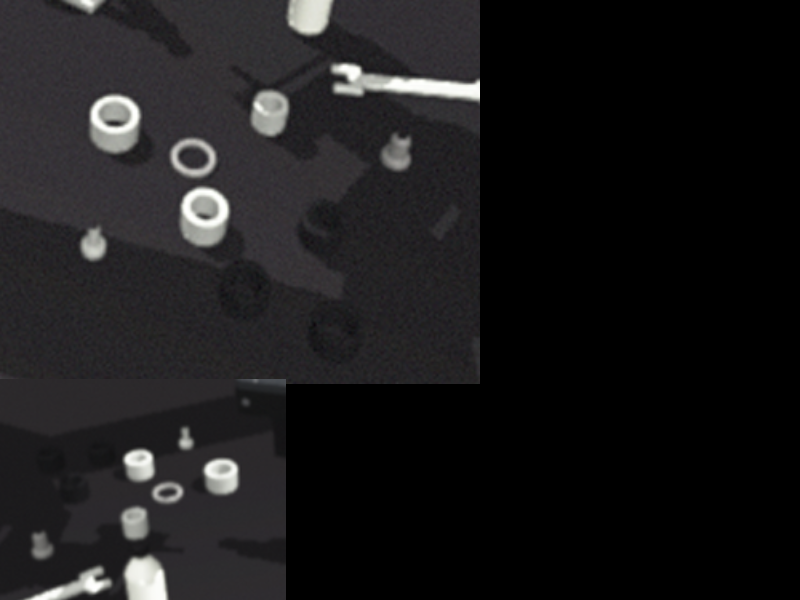

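```bash
cat >> h.py <<'E'
def Rf(psi,lean): return R.from_euler('z',psi).as_matrix()@R.from_euler('y',-lean).as_matrix()
E
python3 - <<'E'
from h import *
from scipy.optimize import least_squares
np.set_printoptions(precision=4,suppress=True)
P=dict(st=(0,-85,155),b1=(0,-50,125),b2=(0,45,125),ft=(44,100+91*np.cos(.12),70+91*np.sin(.12)))
ob=[('scene','st',(436,271)),('side','st',(398,275)),('wrist','st',(225,283)),('scene','ft',(613,312)),('side','ft',(303,243)),
('scene','b1',(468,281)),('side','b1',(378,270)),('wrist','b1',(208,165)),('scene','b2',(531,281)),('side','b2',(329,260))]
s=read_state()
f=lambda p:np.concatenate([proj(n,np.array([p[1],p[2],.035])+Rf(p[0],.22)@np.array(P[k])/1e3,s)-uv for n,k,uv in ob])
r=least_squares(f,[.41,.55,.1],loss='soft_l1',f_scale=2)
print(r.x,f(r.x).reshape(-1,2).round(1).tolist())
h=np.r_[r.x[1:],.035];
for k in P:print(k,h+Rf(r.x[0],.22)@np.array(P[k])/1e3)
print('tt mid',h+Rf(r.x[0],.22)@[0,0,.125])
print('TCP px in wrist',proj('wrist',s['position'],s))
for nm,uv in dict(bolt=(398,518),oring=(460,458),blk1=(492,540),blk2=(543,502),blk3=(548,566),C=(508,430)).items(): print(nm,plane('side',uv,.012)-[.448,-.2955,0])
E
```

```text
[0.3573 0.5527 0.1274] [[4.6, -2.4], [-3.8, -4.0], [-3.9, -20.7], [2.2, -1.7], [-2.6, -1.7], [-5.8, 3.8], [2.1, 6.8], [13.9, 7.4], [-11.2, 0.1], [9.7, 0.4]]
st [0.5508 0.0359 0.1863]
b1 [0.5447 0.071  0.157 ]
b2 [0.5114 0.16   0.157 ]
ft [0.5098 0.3146 0.1235]
tt mid [0.5272 0.1179 0.157 ]
TCP px in wrist [396.8994 378.6975]
bolt [-0.1028  0.0292  0.012 ]
oring [0.0365 0.0581 0.012 ]
blk1 [-0.0176 -0.0721  0.012 ]
blk2 [ 0.0839 -0.0711  0.012 ]
blk3 [ 0.0172 -0.1419  0.012 ]
C [0.1378 0.0558 0.012 ]
```

Request:
drive_tool --motion '[[[-37,-22,15],[0,0,0]],[[-37,-22,15],[0,0,0]],[[-37,-22,15],[0,0,0]],[[-37,-22,15],[0,0,0]],[[-37,-22,15],[0,0,0]]]' --gripper 0.8

```text
time_s: 0.65
position: [0.5139, -0.1861, 0.147]
tcp_rot: [[-0.0, 1.0, 0.0], [1.0, 0.0, -0.0], [-0.0, 0.0, -1.0]]
force: [0.4, -0.8, 0.6]
opening: 0.808
grasp_force: 0.0
```

Request:
drive_tool --motion '[[[-37,-22,15],[0,0,0]],[[-37,-22,15],[0,0,0]],[[-37,-22,10],[0,0,0]],[[0,0,0],[0,0,0]],[[0,0,0],[0,0,0]]]'

```text
time_s: 1.15
position: [0.4482, -0.2966, 0.1071]
tcp_rot: [[0.003, 1.0, -0.001], [1.0, -0.003, 0.001], [0.001, -0.001, -1.0]]
force: [-0.0, -0.1, -0.6]
opening: 0.798
grasp_force: 0.0
```

```bash
python3 - <<'E'
from h import *
s=read_state();print(s['position'],s['time_s'],s['opening'])
print(proj('wrist',[.448,-.296,.03],s))
cv2.imwrite(f"pics/w1.png",cv2.resize(capture('wrist')[:,:,::-1],(800,600),interpolation=cv2.INTER_CUBIC))
E
```

```text
[ 0.44823033 -0.29663556  0.10707905] 1.15 0.7983293305038978
[396.87361231 310.03143617]
```

View pics/w1.png

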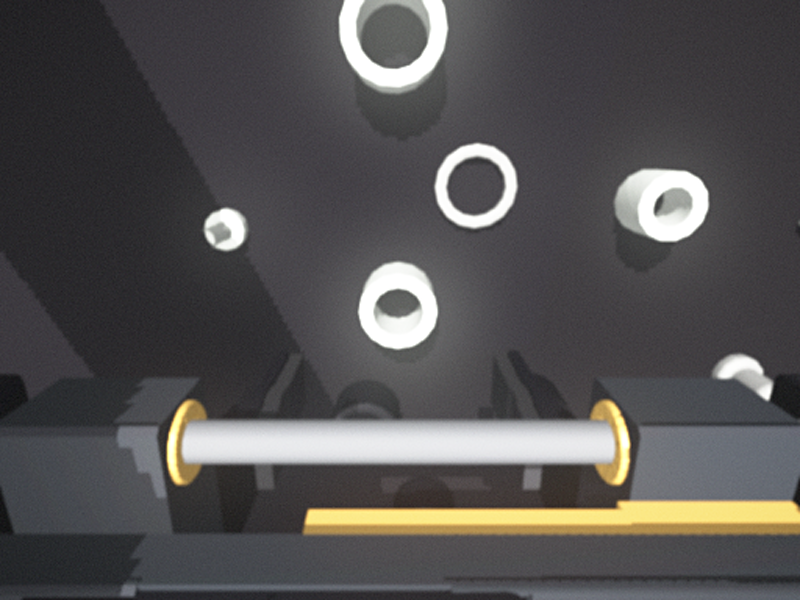

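Request:
drive_tool --motion '[[[0,0,40],[0,0,0]],[[0,0,35],[0,0,0]],[[0,0,20],[0,0,0]],[[0,0,7],[0,0,0]],[[0,0,0],[0,0,0]]]'

```text
time_s: 1.7
position: [0.4494, -0.2946, 0.0051]
tcp_rot: [[-0.002, 1.0, -0.001], [1.0, 0.002, 0.001], [0.001, -0.001, -1.0]]
force: [-0.7, -0.3, -0.8]
opening: 0.801
grasp_force: 0.0
```

Request:
drive_tool --motion '[[[0,0,0],[0,0,0]],[[0,0,0],[0,0,0]],[[0,0,0],[0,0,0]],[[0,0,0],[0,0,0]]]' --gripper 0.3

```text
time_s: 2.1
position: [0.4494, -0.2963, 0.0064]
tcp_rot: [[0.0, 1.0, 0.001], [1.0, -0.0, -0.001], [-0.001, 0.001, -1.0]]
force: [-0.8, -0.2, 0.4]
opening: 0.524
grasp_force: 0.0
```

Request:
drive_tool --motion '[[[0,0,0],[0,0,0]],[[0,0,0],[0,0,0]],[[0,0,0],[0,0,0]]]' --gripper 0.3

```text
time_s: 2.4
position: [0.4491, -0.2962, 0.0061]
tcp_rot: [[0.0, 1.0, 0.0], [1.0, -0.0, -0.001], [-0.001, 0.0, -1.0]]
force: [-0.5, 0.6, 5.9]
opening: 0.46
grasp_force: 30.0
```

Request:
drive_tool --motion '[[[0,0,-47],[0,0,0]],[[0,0,-48],[0,0,0]],[[40,11,-20],[0,0,0]],[[40,11,-20],[0,0,0]],[[40,11,-20],[0,0,0]]]'

```text
time_s: 2.9
position: [0.4818, -0.1748, 0.1612]
tcp_rot: [[0.002, 1.0, -0.0], [1.0, -0.002, 0.0], [0.0, -0.0, -1.0]]
force: [0.7, -0.0, -1.6]
opening: 0.456
grasp_force: 30.0
```

Request:
drive_tool --motion '[[[40,11,-20],[0,0,0]],[[40,11,-20],[0,0,0]],[[40,11,-20],[0,0,0]],[[40,11,-20],[0,0,0]],[[40,9,-20],[0,0,0]]]'

```text
time_s: 3.4
position: [0.5349, 0.0258, 0.261]
tcp_rot: [[0.0, 1.0, -0.0], [1.0, -0.0, 0.0], [0.0, -0.0, -1.0]]
force: [0.4, -0.4, -1.6]
opening: 0.459
grasp_force: 30.0
```

Request:
drive_tool --motion '[[[0,0,0],[0,0,-0.12]],[[0,0,0],[0,0,-0.13]],[[0,0,0],[0,0,-0.12]],[[0,0,0],[-0.11,0,0]],[[0,0,0],[-0.11,0,0]]]'

```text
time_s: 3.9
position: [0.5354, 0.0244, 0.2603]
tcp_rot: [[-0.363, 0.909, 0.207], [0.932, 0.354, 0.08], [-0.0, 0.222, -0.975]]
force: [0.1, 1.2, -1.8]
opening: 0.458
grasp_force: 30.0
```

Request:
drive_tool --motion '[[[0,0,0],[0,0,0]],[[0,0,0],[0,0,0]]]'

```text
time_s: 4.1
position: [0.5346, 0.0237, 0.2605]
tcp_rot: [[-0.361, 0.911, 0.202], [0.933, 0.352, 0.078], [0.0, 0.216, -0.976]]
force: [-0.7, -0.1, -0.3]
opening: 0.458
grasp_force: 30.0
```

```bash
python3 - <<'E'
from h import *
import pickle
s=read_state();print(s['position'],s['tcp_rot'],s['time_s'],s['opening'])
pickle.dump(s,open('s2.pkl','wb'))
ims={n:capture(n)[:,:,::-1] for n in('wrist','scene','side')}
for n in ims: cv2.imwrite(f"pics/{n}2.png",cv2.resize(ims[n],(800,600),interpolation=cv2.INTER_CUBIC))
# composite: wrist half + zoomed crops of frame
sc=cv2.resize(ims['scene'][120:260,255:430],None,fx=2.28,fy=2.14,interpolation=cv2.INTER_CUBIC)[:300,:400]
sd=cv2.resize(ims['side'][110:250,180:300],None,fx=3.3,fy=2.14,interpolation=cv2.INTER_CUBIC)[:300,:400]
o=np.zeros((600,800,3),'uint8');o[:sc.shape[0],:sc.shape[1]]=sc;o[:sd.shape[0],400:400+sd.shape[1]]=sd
cv2.imwrite('pics/w2c.png',o)
E
```

```text
[0.53464278 0.02371078 0.2605007 ] [[-3.60616902e-01  9.10641907e-01  2.01709614e-01]
 [ 9.32713978e-01  3.52015474e-01  7.82926609e-02]
 [ 2.91672672e-04  2.16371033e-01 -9.76311165e-01]] 4.1 0.45793077763209106
```

View pics/wrist2.png

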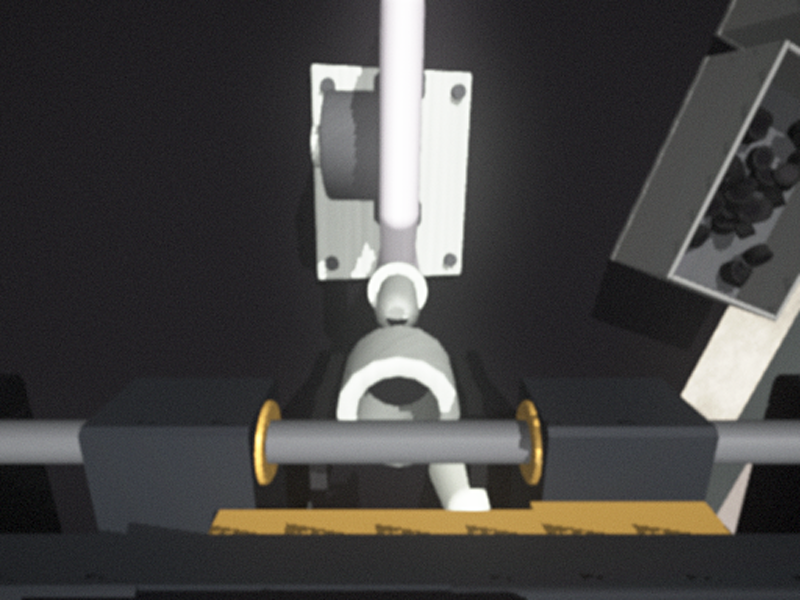

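```bash
python3 - <<'E'
from h import *
import pickle
np.set_printoptions(precision=1,suppress=True)
s=pickle.load(open('s2.pkl','rb'));p,M=s['position'],s['tcp_rot']
P=lambda q:proj('wrist',p+M@np.array(q)/1e3,s)
print('top far edge (358)',P((20.5,0,-25)),'bottom far edge(325)',P((20.5,0,5)),'bore far edge(377)',P((13.5,0,-25)),'left(338)',P((0,-20.5,-25)),'right(458)',P((0,20.5,-25)))
for uv,nm in(((397,320),'tip'),((397.5,288),'seat')):
  o,d=ray('wrist',uv,s);o=M.T@(o-p)*1e3;d=M.T@d
  for z in(70,75,80,85,115,120,125,130):print(nm,z,o+d*(z-o[2])/d[2])
c=[];
for x in(0,47):print(M.T@(np.array([.5514,.0272,.1822])-p)*1e3)
E
```

```text
top far edge (358) [397.5 355.3] bottom far edge(325) [397.6 321.5] bore far edge(377) [397.5 375.9] left(338) [333.5 414.2] right(458) [461.7 414.1]
tip 70 [-2.6 -0.4 70. ]
tip 75 [-4.4 -0.4 75. ]
tip 80 [-6.2 -0.4 80. ]
tip 85 [-8.  -0.4 85. ]
tip 115 [-18.9  -0.5 115. ]
tip 120 [-20.8  -0.5 120. ]
tip 125 [-22.6  -0.5 125. ]
tip 130 [-24.4  -0.5 130. ]
seat 70 [14.4 -0.1 70. ]
seat 75 [13.  -0.1 75. ]
seat 80 [11.5 -0.1 80. ]
seat 85 [10.1 -0.1 85. ]
seat 115 [  1.4  -0.2 115. ]
seat 120 [ -0.1  -0.2 120. ]
seat 125 [ -1.5  -0.2 125. ]
seat 130 [ -3.   -0.2 130. ]
[-2.8 -0.5 80.1]
[-2.8 -0.5 80.1]
```

View pics/w2c.png

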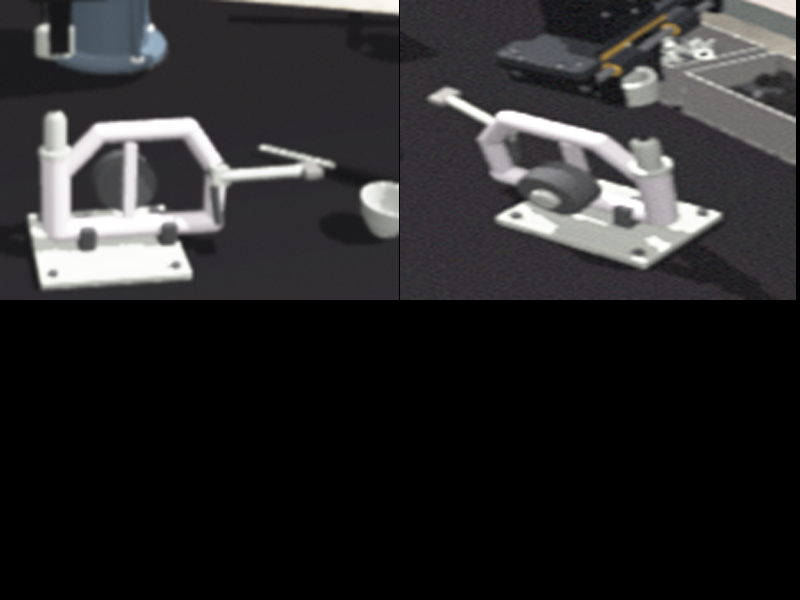

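Request:
drive_tool --motion '[[[-1,0,30],[0,0,0.02]],[[0,0,25],[0,0,0]],[[0,0,12],[0,0,0]],[[0,0,8],[0,0,0]],[[0,0,6],[0,0,0]]]'

```text
time_s: 4.75
position: [0.5523, 0.0295, 0.1812]
tcp_rot: [[-0.344, 0.917, 0.203], [0.939, 0.335, 0.079], [0.004, 0.218, -0.976]]
force: [-1.0, -0.4, -0.4]
opening: 0.456
grasp_force: 30.0
```

Request:
drive_tool --motion '[[[0,0,3],[0,0,0]],[[0,0,3],[0,0,0]],[[0,0,3],[0,0,0]]]'

```text
time_s: 5.05
position: [0.5539, 0.0301, 0.1732]
tcp_rot: [[-0.343, 0.917, 0.204], [0.939, 0.334, 0.079], [0.004, 0.219, -0.976]]
force: [-0.8, -0.0, -1.3]
opening: 0.454
grasp_force: 30.0
```

Request:
drive_tool --motion '[[[0,0,5],[0,0,0]],[[0,0,5],[0,0,0]],[[0,0,5],[0,0,0]],[[0,0,4],[0,0,0]],[[0,0,4],[0,0,0]]]'

```text
time_s: 5.55
position: [0.5585, 0.0321, 0.1499]
tcp_rot: [[-0.343, 0.917, 0.204], [0.939, 0.334, 0.079], [0.004, 0.218, -0.976]]
force: [-0.1, 0.2, -1.0]
opening: 0.46
grasp_force: 30.0
```

Request:
drive_tool --motion '[[[0,0,2],[0,0,0]],[[0,0,2],[0,0,0]],[[0,0,1],[0,0,0]]]'

```text
time_s: 5.85
position: [0.5595, 0.0322, 0.1466]
tcp_rot: [[-0.344, 0.917, 0.204], [0.939, 0.335, 0.079], [0.004, 0.219, -0.976]]
force: [-7.2, -2.6, 16.8]
opening: 0.456
grasp_force: 30.0
```

Request:
drive_tool --motion '[[[0,0,-1],[0,0,0]],[[0,0,0],[0,0,0]],[[0,0,0],[0,0,0]],[[0,0,0],[0,0,0]]]' --gripper 0.7

```text
time_s: 6.25
position: [0.5592, 0.0324, 0.1462]
tcp_rot: [[-0.343, 0.917, 0.203], [0.939, 0.334, 0.079], [0.004, 0.218, -0.976]]
force: [-0.1, 0.2, -0.0]
opening: 0.678
grasp_force: 0.0
```

Request:
drive_tool --motion '[[[0,0,-15],[0,0,0]],[[0,0,-25],[0,0,0]],[[0,0,-30],[0,0,0]],[[0,0,-20],[0,0,0]],[[0,0,0],[0,0,0]]]'

```text
time_s: 6.75
position: [0.5423, 0.0248, 0.2369]
tcp_rot: [[-0.343, 0.916, 0.209], [0.939, 0.334, 0.078], [0.001, 0.223, -0.975]]
force: [0.3, -0.1, -0.3]
opening: 0.699
grasp_force: 0.0
```

Request:
drive_tool --motion '[[[40,7,0],[0,0,0]],[[40,7,0],[0,0,0]],[[40,7,0],[0,0,0]],[[40,7,0],[0,0,0]],[[40,7,0],[0,0,0]]]' --gripper 0

```text
time_s: 7.25
position: [0.5033, 0.2262, 0.2413]
tcp_rot: [[-0.343, 0.917, 0.201], [0.939, 0.334, 0.079], [0.005, 0.216, -0.976]]
force: [0.4, -0.4, 1.2]
opening: 0.334
grasp_force: 0.0
```

Request:
drive_tool --motion '[[[40,5,0],[0,0,0]],[[34,4,0],[0,0,0]],[[0,0,35],[0,0,0]],[[0,0,25],[0,0,0]],[[0,0,0],[0,0,0]]]'

```text
time_s: 7.75
position: [0.4965, 0.3016, 0.1817]
tcp_rot: [[-0.344, 0.918, 0.195], [0.939, 0.336, 0.076], [0.004, 0.209, -0.978]]
force: [-0.8, -0.8, 1.1]
opening: 0.007
grasp_force: 0.0
```

```bash
python3 - <<'E'
from h import *
s=read_state();print(s['position'],s['time_s'],s['opening'],s['force'])
ims={n:capture(n)[:,:,::-1] for n in('wrist','scene','side')}
sc=cv2.resize(ims['scene'][130:280,240:440],(400,300),interpolation=cv2.INTER_CUBIC)
sd=cv2.resize(ims['side'][110:260,140:340],(400,300),interpolation=cv2.INTER_CUBIC)
w=cv2.resize(ims['wrist'],(400,300))
o=np.zeros((600,800,3),'uint8');o[:300,:400]=sc;o[:300,400:]=sd;o[300:,:400]=w
cv2.imwrite('pics/k3.png',o)
E
```

```text
[0.49654829 0.3016072  0.18165729] 7.75 0.007011215348823346 [-0.76538274 -0.75743458  1.08546846]
```

View pics/k3.png

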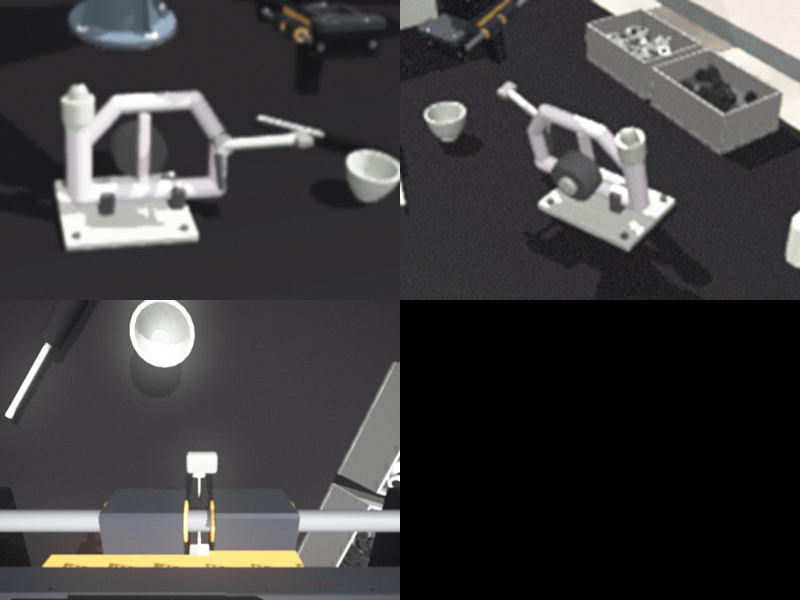

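Request:
drive_tool --motion '[[[2,2,25],[0,0,0]],[[0,0,18],[0,0,0]],[[0,0,10],[0,0,0]],[[0,0,8],[0,0,0]],[[0,0,8],[0,0,0]]]'

```text
time_s: 8.4
position: [0.5151, 0.3103, 0.1202]
tcp_rot: [[-0.343, 0.917, 0.205], [0.939, 0.334, 0.08], [0.005, 0.22, -0.975]]
force: [-0.8, 1.1, 2.0]
opening: 0.002
grasp_force: 0.7
```

Request:
drive_tool --motion '[[[0,0,8],[0,0,0]],[[-1,0,8],[0,0,0]],[[-2,0,8],[0,0,0]],[[-3,0,8],[0,0,0]],[[-3,0,8],[0,0,0]]]'

```text
time_s: 8.9
position: [0.5259, 0.3044, 0.0797]
tcp_rot: [[-0.343, 0.917, 0.203], [0.939, 0.334, 0.079], [0.004, 0.218, -0.976]]
force: [-0.3, -0.1, 1.0]
opening: 0.003
grasp_force: 0.0
```

Request:
drive_tool --motion '[[[-4,0,7],[0,0,0]],[[-4,0,7],[0,0,0]],[[-4,0,6],[0,0,0]],[[-3,0,5],[0,0,0]],[[0,0,0],[0,0,0]]]'

```text
time_s: 9.4
position: [0.5359, 0.292, 0.0552]
tcp_rot: [[-0.343, 0.917, 0.202], [0.939, 0.334, 0.078], [0.004, 0.217, -0.976]]
force: [-0.2, 1.0, -0.3]
opening: 0.007
grasp_force: 0.0
```

```bash
python3 - <<'E'
from h import *
s=read_state();print(s['position'],s['time_s'],s['force'])
ims={n:capture(n)[:,:,::-1] for n in('scene','side')}
sc=cv2.resize(ims['scene'][130:280,240:440],(400,300),interpolation=cv2.INTER_CUBIC)
sd=cv2.resize(ims['side'][110:260,140:340],(400,300),interpolation=cv2.INTER_CUBIC)
cv2.imwrite('pics/k4.png',np.hstack([sc,sd]))
E
```

```text
[0.53593875 0.29198381 0.0552053 ] 9.4 [-0.17738525  0.95664371 -0.29683981]
```

View pics/k4.png

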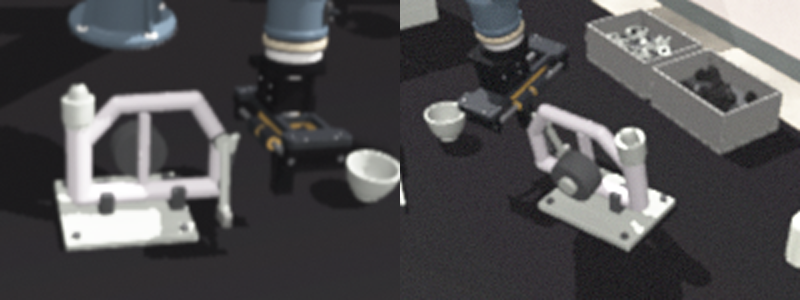

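Request:
drive_tool --motion '[[[0,0,-40],[0,0,0]],[[0,0,-50],[0,0,0]],[[0,0,-50],[0,0,0]],[[0,0,-40],[0,0,0]],[[0,0,-20],[0,0,0]]]'

```text
time_s: 10.0
position: [0.4959, 0.2774, 0.256]
tcp_rot: [[-0.344, 0.915, 0.21], [0.939, 0.334, 0.081], [0.004, 0.225, -0.974]]
force: [1.2, -0.4, -0.5]
opening: 0.011
grasp_force: 0.0
```

Request:
drive_tool --motion '[[[-39,-12,0],[0,0,0]],[[-38,-11,0],[0,0,0]],[[-38,-11,0],[0,0,0]],[[-38,-11,0],[0,0,0]],[[0,0,0],[0,0,0]]]' --gripper 0.7

```text
time_s: 10.5
position: [0.5071, 0.1143, 0.241]
tcp_rot: [[-0.338, 0.918, 0.205], [0.941, 0.33, 0.077], [0.003, 0.219, -0.976]]
force: [0.0, 0.7, 0.0]
opening: 0.372
grasp_force: 0.0
```

Request:
drive_tool --motion '[[[0,0,30],[0,0,0]],[[0,0,20],[0,0,0]],[[0,0,0],[0,0,0]]]'

```text
time_s: 10.8
position: [0.5151, 0.1227, 0.19]
tcp_rot: [[-0.344, 0.918, 0.199], [0.939, 0.335, 0.079], [0.006, 0.214, -0.977]]
force: [-0.8, -0.2, -0.2]
opening: 0.641
grasp_force: 0.0
```

```bash
python3 - <<'E'
from h import *
np.set_printoptions(precision=4,suppress=True)
s=read_state();print(s['position'],s['time_s'],s['opening'],s['tcp_rot'])
h=np.array([.5539,.1196,.0358]);F=Rf(.35,.22)
print('frame xyz of TCP',F.T@(s['position']-h)*1e3)
im=cv2.cvtColor(capture('wrist'),cv2.COLOR_RGB2GRAY)
p,M=s['position'],s['tcp_rot']
for y in(0,15,30):
  print(y,proj('wrist',h+F@[0,y/1e3,.125],s,1))
for r in(160,180,200,220):
  print(r,' '.join(str(v) for v in im[r,225:290:3]))
E
```

```text
[0.5151 0.1227 0.19  ] 10.8 0.6414243162502332 [[-0.3438  0.9178  0.1986]
 [ 0.939   0.3346  0.0794]
 [ 0.0064  0.2138 -0.9769]]
frame xyz of TCP [ -0.917   16.2418 158.169 ]
0 [256.0715 241.7887]
15 [256.0739 221.7916]
30 [256.0765 200.9488]
160 193 188 191 191 168 212 237 247 253 254 254 252 251 249 240 220 247 244 246 246 245 246
180 83 89 89 90 118 207 234 247 252 254 254 252 251 249 239 225 245 242 245 245 244 245
200 95 92 98 97 110 199 235 246 252 254 254 252 251 248 238 228 243 242 244 244 244 245
220 102 98 99 105 108 192 232 245 252 254 254 252 251 248 236 228 243 243 246 243 244 244
```

Request:
drive_tool --motion '[[[0,0,20],[0,0,0]],[[0,0,18],[0,0,0]],[[0,0,12],[0,0,0]],[[0,0,0],[0,0,0]]]'

```text
time_s: 11.25
position: [0.5266, 0.1265, 0.1426]
tcp_rot: [[-0.344, 0.917, 0.202], [0.939, 0.335, 0.079], [0.005, 0.217, -0.976]]
force: [-1.1, -0.3, 0.1]
opening: 0.698
grasp_force: 0.0
```

Request:
drive_tool --motion '[[[0,0,0],[0,0,0]],[[0,0,0],[0,0,0]],[[0,0,0],[0,0,0]],[[0,0,0],[0,0,0]],[[0,0,0],[0,0,0]]]' --gripper 0.1

```text
time_s: 11.75
position: [0.527, 0.1259, 0.1435]
tcp_rot: [[-0.343, 0.917, 0.204], [0.939, 0.334, 0.079], [0.004, 0.219, -0.976]]
force: [1.3, 0.5, -0.2]
opening: 0.33
grasp_force: 0.0
```

Request:
drive_tool --motion '[[[0,0,0],[0,0,0]],[[0,0,0],[0,0,0]],[[0,0,0],[0,0,0]],[[0,0,0],[0,0,0]],[[0,0,0],[0,0,0]]]'

```text
time_s: 12.25
position: [0.5254, 0.1256, 0.1429]
tcp_rot: [[-0.344, 0.917, 0.201], [0.939, 0.335, 0.078], [0.005, 0.215, -0.977]]
force: [-3.8, -3.4, 4.1]
opening: 0.243
grasp_force: 30.0
```

Request:
drive_tool --motion '[[[0,1.1,0],[0.01,0,0]],[[0,2.2,0],[0.02,0,0]],[[0,2.2,0],[0.02,0,0]],[[0,2.2,0],[0.02,0,0]],[[0,2.2,0],[0.02,0,0]]]'

```text
time_s: 12.75
position: [0.5347, 0.129, 0.1446]
tcp_rot: [[-0.344, 0.932, 0.116], [0.939, 0.34, 0.048], [0.005, 0.126, -0.992]]
force: [-3.2, -2.2, 0.9]
opening: 0.242
grasp_force: 30.0
```

Request:
drive_tool --motion '[[[0,2.2,0],[0.02,0,0]],[[0,2.2,0],[0.02,0,0]],[[0,2.2,0],[0.02,0,0]],[[0,2.2,0],[0.02,0,0]],[[0,2.2,0],[0.02,0,0]]]'

```text
time_s: 13.25
position: [0.5451, 0.1328, 0.1454]
tcp_rot: [[-0.344, 0.939, 0.023], [0.939, 0.343, 0.013], [0.005, 0.026, -1.0]]
force: [-2.2, -1.8, -0.4]
opening: 0.24
grasp_force: 30.0
```

Request:
drive_tool --motion '[[[0,2.2,0],[0.02,0,0]],[[0,1.1,0],[0.01,0,0]],[[0,0,0],[0,0,0]],[[0,0,0],[0,0,0]],[[0,0,0],[0,0,0]]]'

```text
time_s: 13.75
position: [0.5484, 0.134, 0.1454]
tcp_rot: [[-0.343, 0.939, -0.003], [0.939, 0.343, 0.004], [0.005, -0.002, -1.0]]
force: [-2.4, -2.5, -2.4]
opening: 0.241
grasp_force: 30.0
```

```bash
python3 - <<'E'
from h import *
np.set_printoptions(precision=4,suppress=True)
s=read_state();print(s['position'],s['time_s'],s['opening'],s['grasp_force'],s['force'],s['tcp_rot'])
h=np.array([.5539,.1196,.0358]);F=Rf(.35,0)
q=F.T@(s['position']-s['tcp_rot'][:,2]*.017-h)*1e3;print('tube in upright frame',q,'lean',-np.arctan2(q[0],q[2]))
ims={n:capture(n)[:,:,::-1] for n in('scene','side')}
sc=cv2.resize(ims['scene'][130:280,240:440],(400,300),interpolation=cv2.INTER_CUBIC)
sd=cv2.resize(ims['side'][110:260,140:340],(400,300),interpolation=cv2.INTER_CUBIC)
b=cv2.resize(ims['side'],(400,300));c=cv2.resize(ims['scene'],(400,300))
cv2.imwrite('pics/k5.png',np.vstack([np.hstack([sc,sd]),np.hstack([c,b])]))
for l in(0,.04,.08,.22):
  P=np.array([.5539,.1196,.0358])+Rf(.35,l)@[0,-.085,.155]
  print(l,'stub top px scene',(proj('scene',P,k=1)-[240,130])*2,'side',(proj('side',P,k=1)-[140,110])*2+[400,0])
E
```

```text
[0.5484 0.134  0.1454] 13.75 0.24135552157220252 30.00026375055313 [-2.413  -2.5339 -2.3945] [[-0.3434  0.9392 -0.0034]
 [ 0.9392  0.3434  0.0038]
 [ 0.0048 -0.0019 -1.    ]]
tube in upright frame [ -0.1746  15.3357 126.6319] lean 0.0013787009134378283
0 stub top px scene [81.7041 94.437 ] side [642.1493 115.5916]
0.04 stub top px scene [80.9719 91.8288] side [639.6559 117.6478]
0.08 stub top px scene [80.2451 89.4271] side [637.1426 119.8698]
0.22 stub top px scene [77.7615 82.659 ] side [628.2632 128.9085]
```

View pics/k5.png

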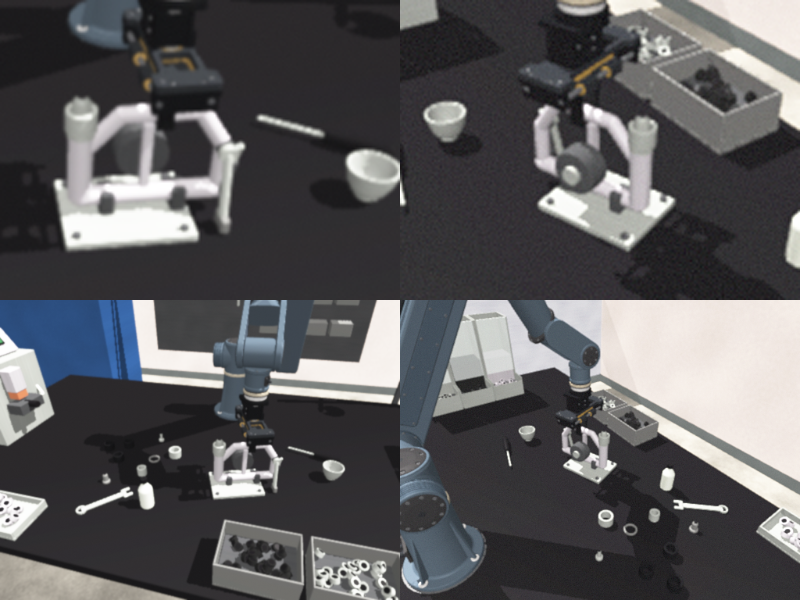

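```bash
python3 -c "
from rig import *
print(hand_in())"
```

```text
the job is handed in; nothing more can be done
None
```

I've handed in the job: sleeve_m is seated on the shoulder, the kickstand is fully down, and the gripper is holding the frame upright (measured lean about 0.001 rad) at 13.75 s of the 54 s allowed, with the other items left where they were.

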